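# Seal the document case along its studs

### The arm

A 6-joint arm with a two-finger parallel gripper is mounted at the origin on a cart in front of the work surface, level with it; the furniture and walls round the work are solid. World frame = base frame: x ahead of the robot, y to its left, z up, the work surface at z = 0. Lengths are in mm, angles in rad, forces in N, time in s.
With the tool pointing down it reaches from about 325 to 1000 mm from the base axis. Payload 5.1 kg.
Tool frame: the origin (TCP) lies midway between the tips of the shut fingers; the grasp point (between the pads) lies 19 mm behind it (r.grip_depth is the distance from the TCP to the grasp point, in mm); z points along the fingers, y is the line along which they close (so a half turn about z gives the same grasp; the last joint's range is limited). The gripper opens to 85 mm and grips with 20 to 120 N. Pads are 22 mm wide; open, the fingers measure 114 mm over their backs; the gripper's body (76 mm by 85 mm) begins 54 mm behind the grasp point. The pads swing forward as they close: fully open they stand 13 mm farther back than shut.
Start: joints at [1.16, 0.124, 1.65, -0, 1.367, -0.083], TCP at [209.295, 615.37, 231.322] pointing down, gripper open.
Joint ranges: [-2.61, 2.61], [-1.02, 2.33], [0.03, 2.71], [-1.35, 4.49], [0.32, 2.68], [-2.91, 2.91]. Speed limits (rad/s): [2.57, 2.57, 3.14, 3.14, 3.14, 3.14].

### API

Orientations are given as a 3x3 rotation matrix whose columns are the frame's x, y, z axes.
In Python, from cell import r, grab_frame gives the robot as it stands. The module is installed in compiled form; this text tells all that it offers. Calls block until the motion is done:
- r.movep(position, orientation): joint-space move of the TCP to a pose.
- r.move_l(position, max_speed=150, orientation=None, guard=None): straight line of the TCP; orientation=None keeps the orientation; max_speed is the mean speed in mm/s. With guard (N) it stops when the force on the tool has changed by that much, and returns True; else False.
- r.goto_joints(angles): joint-space move.
- r.move_gripper(opening, effort=None): finger opening in mm; effort is the grip in N (None keeps the last); returns when the fingers have stopped.
- r.dwell(seconds).
- r.solve_ik(position, orientation): joint angles nearest the present ones, or None.
- r.observe(): the state.
- grab_frame(name): name is "scene" or "top" or "wrist"; returns a dict with "frame" (480x640x3 uint8, red, green, blue), "fx", "fy", "cx", "cy" (pixels), "world_from_camera" (4x4, takes a point from camera to world coordinates). Camera axes: x right, y up, looking along -z (the intrinsics and any distortion apply to the point x, -y, -z); pixel columns grow to the right and rows downward; lengths in mm; the calibration is good to about 2 mm. A picture is of the moment at which its call begins. There is no depth.
A pose or a line that the arm cannot do raises r.PlanningError and nothing moves.
- r.sign_off(): hands the job in; it is judged then, once.
The state is a dict: "time": time; "joint_positions": joint angles; "joint_vel": joint speeds; "tau": joint torques, N m; "position": TCP position; "eef_rot": TCP orientation; "ft_force": force on the tool from outside, world axes, zero at the start; "ft_torque": the same for the moment, N m; "grip_width": finger opening in mm; "finger_force": force on a finger pad.
Only numpy, scipy, OpenCV 4.12 (cv2) and the standard library are available. Lean on these libraries where they do the work, as an engineer would, in place of code of your own. Each camera call takes 0.05 s, during which the arm holds its last target. There are 200 camera calls.

### The job

The document case is still unsealed along its near side and its right side. With the closed fingertips, run lightly along that L in one pass, from the near left corner to the near right corner and on to the far right corner, and press each of the six raised studs home in turn, not lifting the fingertips more than a couple of centimetres above the lid until the last one is down. Press gently, do not pick up or push the case out of its place, leave the eraser on the lid and the other things alone, and finish clear of everything.

Things in the scene. Friction and masses are not known exactly. Their poses are not given: they have to be found in the camera images.
- case: grey plastic document case, 155 (x) x 195 (y) x 45 mm high, 2.4 kg, loose; origin at the centre of its underside, x to its far (hinged) side, y to its left, z up; lid top at z = 45 mm. Ten round studs ring the lid: 4 near, 4 far, 1 midway left, 1 midway right. Three far ones and the left one are already home (a small disc in a dark collar); the near row and right side (an L of six) are still up
- start (a point): near left corner of the lid: the point on the lid's top (z = 45 mm) under the centre of stud 1, where the L begins. Each stud is a blunt steel cone, 40 mm across at its foot, 10 mm across its flat top, sides sloping 22 degrees, so that a fingertip can slide over it from any side
- corner (a point): near right corner of the lid: the point on the lid's top under the centre of stud 4, where the L turns. A stud stands 6 mm above the lid when up and 1 mm when home; it goes down with about 2 N and stays where it is left, without springing back
- finish (a point): far right corner of the lid: the point on the lid's top under the centre of stud 6, where the L ends
- stud_1 (a joint): stud number 1 of the six to be pressed, counted along the L from the near left corner; its centre is at x = -54, y = 72 mm in the case's frame; the value is how far it is pressed, 0 = fully up, 0.005 m = home
- stud_2 (a joint): stud number 2 of the six to be pressed, counted along the L from the near left corner; its centre is at x = -54, y = 24 mm in the case's frame; the value is how far it is pressed, 0 = fully up, 0.005 m = home
- stud_3 (a joint): stud number 3 of the six to be pressed, counted along the L from the near left corner; its centre is at x = -54, y = -24 mm in the case's frame; the value is how far it is pressed, 0 = fully up, 0.005 m = home
- stud_4 (a joint): stud number 4 of the six to be pressed, counted along the L from the near left corner (the near right corner, where the L turns); its centre is at x = -54, y = -72 mm in the case's frame; the value is how far it is pressed, 0 = fully up, 0.005 m = home
- stud_5 (a joint): stud number 5 of the six to be pressed, counted along the L from the near left corner; its centre is at x = 0, y = -72 mm in the case's frame; the value is how far it is pressed, 0 = fully up, 0.005 m = home
- stud_6 (a joint): stud number 6 of the six to be pressed, counted along the L from the near left corner; its centre is at x = 54, y = -72 mm in the case's frame; the value is how far it is pressed, 0 = fully up, 0.005 m = home
- eraser: pink block eraser, 20x44x11 mm, lying on the middle of the case's lid; a bystander; origin at the centre of its underside
- coffee_cup: small white cup with a handle, 51 mm high; a bystander; origin under its centre
- stapler: dark blue desk stapler, 130x36x34 mm, a bystander; origin under its centre
- keys: bunch of keys with a red tag, 84x118x8 mm, at the near left; a bystander; origin under its centre
- battery: AA cell lying down, 50 mm long, a bystander; origin under its centre
- tankard: pewter tankard with pens, 167 mm high, at the left; a bystander; origin under its centre

How it is judged:
By the outcome, as a careful person would: the job done as asked, in the order asked, and still so for the second after the job is handed in, with the robot touching nothing.
It also fails if it takes over 51 s, if anything falls off the work surface, if the arm or the gripper's body presses on something with over 40 N, if the wrist force passes 120 N, or if a joint passes its speed limit or range.

## Working session

There is one attempt and no reset: what is moved stays moved. The work goes in short steps, each a Python script; the robot and the scene stay as the last script left them, time stands still between calls to the robot, and variables do not carry over. Pictures are saved under pics/ and viewed, at most 10 in all, crops included, and the job is handed in when it is done.

```bash
mkdir -p pics; python3 - <<'E'
from cell import r, grab_frame
import cv2,numpy as np,pickle
for n in("scene","top"):
    f=grab_frame(n); pickle.dump(f,open(n+".pkl","wb")); cv2.imwrite(f"pics/{n}0.png",f["frame"][:,:,::-1])
    print(n,{k:(np.round(v,3).tolist() if k!="frame" else 0) for k,v in f.items()})
print(r.observe())
E
```

```text
scene {'frame': 0, 'fx': 614.178, 'fy': 614.178, 'cx': 320.07, 'cy': 242.688, 'world_from_camera': [[-0.542, 0.388, -0.746, -369.95], [-0.84, -0.239, 0.487, 937.536], [0.011, 0.89, 0.455, 620.971], [0.0, 0.0, 0.0, 1.0]]}
top {'frame': 0, 'fx': 445.435, 'fy': 445.435, 'cx': 320.556, 'cy': 238.66, 'world_from_camera': [[-0.0, 0.981, -0.195, 358.106], [-0.999, 0.007, 0.037, 353.282], [0.037, 0.195, 0.98, 893.381], [0.0, 0.0, 0.0, 1.0]]}
{'time': 0.1, 'joint_positions': array([ 1.16040948e+00,  1.24478331e-01,  1.65153047e+00,  1.93026755e-06,
        1.36748157e+00, -8.25736234e-02]), 'joint_vel': array([ 0.00103143, -0.00167462, -0.00336231,  0.00157139, -0.00173584,
        0.00096838]), 'tau': array([ 6.83515609e-04, -4.24933040e+01, -3.66653001e+01,  2.94303589e-06,
        3.91816080e-03, -2.13815078e-06]), 'position': array([209.07624702, 614.88353474, 230.15516745]), 'eef_rot': array([[-9.46748504e-01,  3.21973126e-01, -7.58854167e-04],
       [ 3.21973981e-01,  9.46746920e-01, -1.73938810e-03],
       [ 1.58406621e-04, -1.89109438e-03, -9.99998199e-01]]), 'ft_force': array([ 0.15295716, -0.57162795, -0.04324343]), 'ft_torque': array([ 0.05055277, -0.06418626, -0.02722855]), 'finger_force': 0.0, 'grip_width': 85.34195907619335}
```

View pics/top0.png

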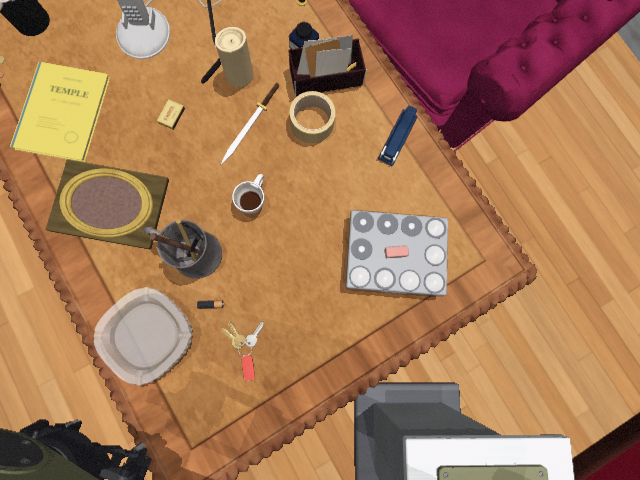

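View pics/scene0.png

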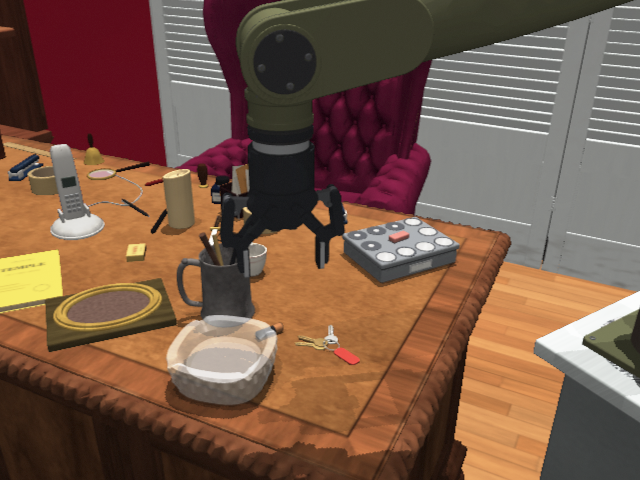

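The top view shows the case at about (398,253). The raised studs look white, with the near row running from (360,276) to (434,282) and the right side at (435,255) and (436,228). The scene view agrees, and the way is clear above the case. Next I measure the studs by casting rays in both views.

```bash
cat > h.py <<'E'
import numpy as np,cv2
S=np.array([[-54,72],[-54,24],[-54,-24],[-54,-72],[0,-72],[54,-72]],float)
def ray(f,u,v,z):
    T=np.array(f["world_from_camera"]); d=T[:3,:3]@[(u-f["cx"])/f["fx"],-(v-f["cy"])/f["fy"],-1]
    return (T[:3,3]+d*(z-T[2,3])/d[2])[:2]
def proj(f,p):
    q=np.linalg.inv(np.array(f["world_from_camera"]))@np.append(p,1)
    return f["cx"]-f["fx"]*q[0]/q[2],f["cy"]+f["fy"]*q[1]/q[2]
def fit(P,Q): # Q=R P+t
    a,b=P.mean(0),Q.mean(0); c=(P-a)@[1,1j]; d=(Q-b)@[1,1j]
    th=np.angle((c.conj()*d).sum()); R=np.array([[np.cos(th),-np.sin(th)],[np.sin(th),np.cos(th)]])
    t=b-R@a; return th,t,Q-(P@R.T+t)
def white(f,box,thr,amin,amax,z=48):
    x0,y0,x1,y1=box; im=f["frame"][y0:y1,x0:x1]
    m=((im.min(2)>thr)&(np.ptp(im.astype(int),axis=2)<30)).astype(np.uint8)
    n,_,st,c=cv2.connectedComponentsWithStats(m,connectivity=4)
    return [(c[i]+[x0,y0],st[i,4],ray(f,*(c[i]+[x0,y0]),z)) for i in range(1,n) if amin<st[i,4]<amax]
E
python3 - <<'E'
from h import *; import pickle
for n,box in(("top",(340,205,455,300)),("scene",(335,212,465,282))):
    f=pickle.load(open(n+".pkl","rb"))
    for thr in (190,210):
        w=white(f,box,thr,40,500); print(n,thr)
        for c,a,p in w: print(np.round(c,1),a,np.round(p,1))
        if len(w)==6:
            P=np.array([x[2] for x in w])
            # assign with rough pose from the L: nearest after coarse guess
            th,t=-0.06,P.mean(0)-S.mean(0)
            for _ in range(5):
                R=np.array([[np.cos(th),-np.sin(th)],[np.sin(th),np.cos(th)]])
                M=S@R.T+t; i=[int(np.argmin(np.linalg.norm(M-p,axis=1))) for p in P]
                th,t,e=fit(S[i],P)
            print("POSE",sorted(i),th,t,np.round(e,1).tolist())
E
```

```text
top 190
[435.4 227.5] 202 [550.7  95.8]
[434.7 254.6] 256 [496.9  99.9]
[359.6 276.2] 269 [454.2 247. ]
[384.4 278.2] 219 [450.5 199.3]
[409.2 280.1] 275 [447.  151.7]
[434.  282.2] 244 [443.2 104. ]
POSE [0, 1, 2, 3, 4, 5] -0.07604558530582933 [502.48535602 171.50794684] [[-0.2, 0.2], [-0.1, 0.2], [0.1, -0.4], [0.0, -0.2], [0.2, 0.0], [0.0, 0.2]]
top 210
[435.3 227.5] 187 [550.8  96. ]
[434.7 254.4] 238 [497.2  99.9]
[359.6 276.1] 255 [454.4 246.9]
[384.5 278. ] 206 [450.8 199.2]
[409.3 280.1] 258 [447.1 151.5]
[434.  282.1] 233 [443.5 103.9]
POSE [0, 1, 2, 3, 4, 5] -0.07507320190421256 [502.68228559 171.47457603] [[-0.3, 0.4], [-0.1, 0.2], [0.2, -0.4], [0.2, -0.2], [0.1, -0.1], [0.0, 0.1]]
scene 190
[412.3 221.4] 68 [548.2  96.1]
[427.4 230.9] 91 [494.3 100. ]
[443.3 241.1] 95 [440.6 104.2]
[424.6 246. ] 114 [444.2 152. ]
[405.5 251. ] 92 [447.7 199.5]
[385.4 256.2] 121 [451.4 247.5]
POSE [0, 1, 2, 3, 4, 5] -0.07488856497562171 [499.7845053  171.78283225] [[-0.0, 0.2], [-0.1, 0.0], [0.1, 0.1], [0.0, 0.2], [-0.0, -0.3], [0.1, -0.2]]
scene 210
[412.3 221.4] 64 [548.2  96. ]
[427.5 230.9] 85 [494.1  99.7]
[443.5 241. ] 88 [440.4 103.7]
[424.8 246. ] 101 [443.9 151.7]
[405.5 251. ] 88 [447.7 199.5]
[385.7 256.4] 115 [450.7 247.5]
POSE [0, 1, 2, 3, 4, 5] -0.07264993155509815 [499.52326269 171.66421894] [[0.1, 0.1], [-0.2, -0.1], [-0.0, -0.0], [-0.0, 0.1], [0.3, -0.1], [-0.2, 0.1]]
```

```bash
cat >> h.py <<'E'
TH=-0.0745; T0=np.array([501.1,171.6]); c_,s_=np.cos(TH),np.sin(TH)
ORI=np.array([[-c_,-s_,0],[-s_,c_,0],[0,0,-1]])
def W(xy,z): return np.append(np.array([[c_,-s_],[s_,c_]])@xy+T0,z)
E
python3 - <<'E'
from cell import r,grab_frame; from h import *
r.move_gripper(0,20)
r.movep(W(S[0],130),ORI)
r.move_l(W(S[0],66),60); r.dwell(.3)
o=r.observe(); print(o["time"],W(S[0],66),o["position"],o["ft_force"],o["grip_width"],o["eef_rot"].round(3).tolist())
f=grab_frame("wrist"); g=grab_frame("top")
cv2.imwrite("pics/w1.png",np.hstack([cv2.resize(f["frame"],(400,300)),cv2.resize(g["frame"][180:330,320:520],(400,300))])[:,:,::-1])
E
```

```text
4.0417 [452.6088269  247.41956299  66.        ] [452.76299502 247.49235339  66.28712728] [ 0.05248339  0.2952437  -0.35950728] -0.10928459694665939 [[-0.997, 0.074, 0.001], [0.074, 0.997, 0.0], [-0.0, 0.0, -1.0]]
```

View pics/w1.png

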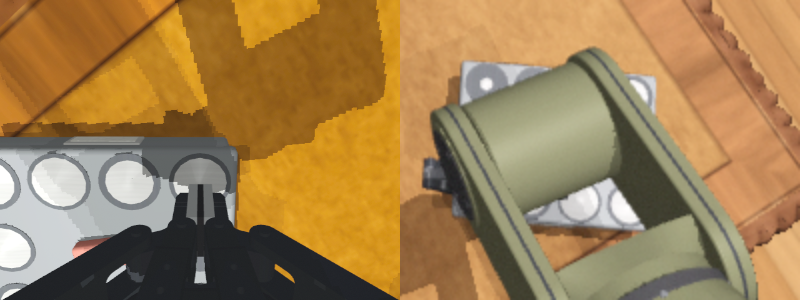

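The wrist view (left half) shows the shut fingertips over stud 1 at about (200,185), with the row running left. In the top view the arm hides the case. Now I press stud 1 under a light guard.

```bash
python3 - <<'E'
from cell import r; from h import *
h=r.move_l(W(S[0],54),30); r.dwell(.2); o=r.observe(); print(o["position"],o["ft_force"])
h=r.move_l(W(S[0],45),10,guard=5); o=r.observe(); print(h,o["time"],o["position"],o["ft_force"])
r.dwell(.3); o=r.observe(); print(o["position"],o["ft_force"])
E
```

```text
[452.77420714 247.48042574  54.21681598] [-0.15199391 -0.83271131 -0.0549012 ]
True 5.675 [452.7108522  247.44526637  45.98507111] [ 0.44666853 -0.70805881  4.35159486]
[452.69579107 247.4763575   46.0072138 ] [ 0.68125526 -0.12751464  4.97965376]
```

```bash
python3 - <<'E'
from cell import r; from h import *
for k in range(1,6):
    r.move_l(W(S[k-1],49.5),20)
    g=r.move_l(W(S[k],49.5),35,guard=9); o=r.observe(); print(k+1,"travel",g,o["position"].round(1),o["ft_force"].round(1))
    if g: break
    h=r.move_l(W(S[k],45),10,guard=5); r.dwell(.2); o=r.observe(); print("  press",h,o["time"],o["position"].round(2),o["ft_force"].round(1))
    if not h or o["position"][2]>46.5: break
E
```

```text
2 travel False [449.3 199.6  49.6] [ 0.6 -0.7  2.1]
  press True 8.475 [449.3  199.65  45.99] [-1.4 -1.   3.8]
3 travel False [445.7 151.7  49.6] [ 1.3 -0.4  2.7]
  press True 10.95 [445.72 151.66  46.  ] [-2.  -0.6  4.7]
4 travel False [442.1 103.8  49.6] [1.2 1.4 2.1]
  press True 13.4167 [442.15 103.8   45.97] [-1.9  0.7  3.9]
5 travel False [495.7  99.8  49.6] [-0.7  0.4  0.5]
  press True 16.0417 [495.75  99.8   45.98] [-0.2  0.7  5.3]
6 travel False [549.6  95.8  49.6] [-0.5  0.2  2.1]
  press True 18.7 [549.61  95.81  46.  ] [-1.   1.4  5.1]
```

```bash
python3 - <<'E'
from cell import r,grab_frame; from h import *
r.move_l(W(S[5],150),100); r.movep([300,430,230],ORI); r.dwell(.3)
o=r.observe(); print(o["time"],o["position"],o["ft_force"])
g=grab_frame("top"); f=grab_frame("scene")
cv2.imwrite("pics/end.png",np.hstack([cv2.resize(x,(400,300)) for x in(g["frame"][180:330,320:520],f["frame"][195:300,330:470])])[:,:,::-1])
E
```

```text
21.7583 [300.48212374 429.62511586 229.80473202] [ 0.35427855 -0.39267131 -0.14086896]
```

View pics/end.png

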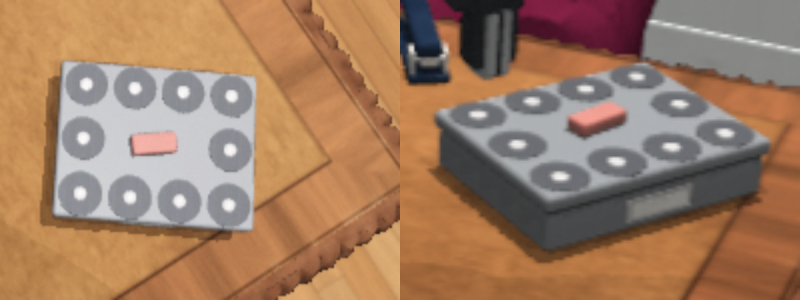

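Both views show all ten studs home (small discs in dark collars). The eraser is still on the lid at (155,143), the case has not visibly moved, and the arm is clear.

```bash
python3 -c "
from cell import r; print(r.sign_off())"
```

```text
the job is handed in; nothing more can be done
None
```

All six studs were pressed home in order along the L with about 5 N each, the fingertips stayed within 5 mm of the lid until the last one was down, the case and eraser look undisturbed, and the job was handed in at about 22 s with the arm clear.

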